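# Press home the loose jar lids on an indexing capping table

## Robot

A 7-joint arm with a two-finger parallel gripper is mounted at the origin on the work surface. World frame = base frame: x ahead of the robot, y to its left, z up, the work surface at z = 0. Lengths are in mm, angles in rad, forces in N, time in s.
With the tool pointing down it reaches from about 350 to 900 mm from the base axis. Payload 8.1 kg.
Tool frame: the origin (TCP) lies on the mounting face of the last link; the fingertips stand 178 mm ahead of it and the grasp point (between the pads) lies ahead of it (r.hold_point_z is the z of the grasp point in the tool frame, in mm); z points along the fingers, y is the line along which they close (so a half turn about z gives the same grasp; the last joint's range is limited). The gripper opens to 92 mm and grips with 3 to 60 N. Pads are 19 mm wide; open, the fingers measure 130 mm over their backs; the gripper's body (75 mm by 190 mm) begins 47 mm behind the grasp point.
Start: joints at [1.025, 0.434, 0.025, 1.573, -0.012, 1.134, -0.075], TCP at [267.772, -564.74, 404.742] pointing down, gripper open.
Joint ranges: [-2.62, 2.62], [-0.44, 2.09], [-1.27, 1.32], [0.08, 2.57], [-1.32, 4.46], [0.12, 2], [-2.74, 2.74]. Speed limits (rad/s): [2.22, 2.22, 3.01, 3.01, 3.14, 3.14, 3.14].

## Interface

Orientations are given as a unit quaternion [w, x, y, z].
In Python, from bench import get_state, imaging, r gives the robot as it stands.
- The arm moves only by the tool drive_tool, never from a script. Its argument "moves" is a list that holds one entry, the list of rows, each a list of 5 numbers: the opening, from 0 (shut) to 1 (fully open), then the shift along the tool's x, y, z in units of 0.05 m (1.0 is 0.05 m), then the turn about the tool's z in units of 0.12 rad (1.0 is 0.12 rad). In form: [[[claw, tx, ty, tz, turn], ...]]. A call has 1 to 5 rows; each row shifts and turns the commanded pose from where the row before left it, along the tool's axes as they then stand; what a row does not reach is not made up. A row lasts 1/10 s, in which the tool goes at most 50 mm and 8.59 degrees, less where a joint would pass 70% of its speed; a pose out of reach is approached as far as the arm can. A call with a number of a shift or a turn outside -1 to 1 is refused whole. A call with a gripper value outside its range is refused whole. The fingers move at their own pace and stop on an object; "newtons" is the grip in N (left out, the last holds). Time passes only in rows, so rows that do not move let the fingers close. It gives the time, the measured TCP pose, the force, the opening and the grip force at its end, in the units of the state.
- get_state(): the state, without advancing time (a new reading comes with each control period).
- imaging.capture(name): name is "scene" or "top" or "wrist"; returns a dict with "image" (400x640x3 uint8, red, green, blue), "depth" (400x640 float32, mm along the optical axis (not along the pixel's ray), 0 where there is no reading), "fx", "fy", "cx", "cy" (pixels), "dist" ([k1, k2, p1, p2, k3] as OpenCV has them; the pictures are not rectified), "world_to_cam" (4x4, takes a point from world to camera coordinates). Camera axes: x right, y down, z forward; pixel columns grow to the right and rows downward; lengths in mm; the calibration is good to about 2 mm. A picture is of the moment at which its call begins.
- r.finish_job(): hands the job in; it is judged then, once.
The state is a dict: "clock": time; "q": joint angles; "joint_velocities": joint speeds; "joint_torque": joint torques, N m; "tcp_pos": TCP position; "eef_rot": TCP orientation; "contact_force": force on the tool from outside, world axes, zero at the start; "moment": the same for the moment, N m; "gripper_width": opening from 0.0 (shut) to 1.0 (fully open); "grasp_force": force on a finger pad.
Only numpy, scipy, OpenCV 4.12 (cv2) and the standard library are available. Lean on these libraries where they do the work, as an engineer would, in place of code of your own. Each camera call takes 0.05 s, during which the arm holds its last target. There are 200 camera calls.

## Task

Two of the four jars on the capping turntable have lids that stand proud: bring each to the opening in the wire guard (the pegs on the hub are there to push the turntable round; it clicks into each position) and press its lid down fully home. Leave all four jars standing in the turntable with their lids fully home and the turntable at rest with a jar in the opening, and do not shift or knock over the jars, bottle and other things standing around.

Things in the scene. Friction and masses are not known exactly. Their poses are not given: they have to be found in the camera images.
- capper: fixed bench-top capping turntable: square aluminium deck 340 x 340 x 30 mm on the work surface; origin under its centre on the surface, z up; its -x axis points from the centre to the guard's opening. A round turntable (radius 142 mm, top 46 mm above the work surface) carries four jars (radius 32 mm) at 90-degree steps, centres 100 mm from the axis
- turret (a joint): rotation of the turntable, rad, positive counter-clockwise from above, endless, 0 at the start; a spring detent holds it at multiples of pi/2, each with a jar in the middle of the guard's opening. Pushed past half way between two detents (5 to 8 N at a peg) it pulls itself on into the next
- window (a point): middle of the guard's opening, 100 mm from the turntable axis, at the height of a seated lid's top (131 mm above the work surface). The fixed guard of 4 to 6 mm wires, 160 mm above the work surface, 83 to 157 mm from the axis, on wire posts at its outer edge, leaves open only the sector 50 degrees either side of this point: lids elsewhere cannot be reached from above
- hub (a point): on the turntable axis, top of the hub disc (radius 64 mm, 165 mm above the work surface), which turns with the turntable
- peg_0 (a point): top centre of an upright steel peg on the hub disc, diameter 10 mm, standing 32 mm above the disc (top 197 mm above the work surface), 55 mm from the axis, half-way between two jars: made for pushing the turntable round, either way
- peg_1 (a point): top centre of an upright steel peg on the hub disc, diameter 10 mm, standing 32 mm above the disc (top 197 mm above the work surface), 55 mm from the axis, half-way between two jars: made for pushing the turntable round, either way
- peg_2 (a point): top centre of an upright steel peg on the hub disc, diameter 10 mm, standing 32 mm above the disc (top 197 mm above the work surface), 55 mm from the axis, half-way between two jars: made for pushing the turntable round, either way
- peg_3 (a point): top centre of an upright steel peg on the hub disc, diameter 10 mm, standing 32 mm above the disc (top 197 mm above the work surface), 55 mm from the axis, half-way between two jars: made for pushing the turntable round, either way
- jar_a: jar a of the turntable, 64 mm across, dark red preserve, flat round white lid 68 mm across and 14 mm tall, its top 85 mm above the foot when fully home, up to 95 mm when proud; origin under the foot's centre. It stands loose in a shallow 12 mm collar on the turntable and rides round with it; which jar is at which of the four places varies
- lid_a (a joint): how far the lid of jar a is pushed down, m: 0 stands 10 mm proud, 0.010 fully home; stiff press fit, takes about 8 N, stays where left
- jar_b: jar b of the turntable, 64 mm across, dark red preserve, flat round white lid 68 mm across and 14 mm tall, its top 85 mm above the foot when fully home, up to 95 mm when proud; origin under the foot's centre. It stands loose in a shallow 12 mm collar on the turntable and rides round with it; which jar is at which of the four places varies
- lid_b (a joint): how far the lid of jar b is pushed down, m: 0 stands 10 mm proud, 0.010 fully home; stiff press fit, takes about 8 N, stays where left
- jar_c: jar c of the turntable, 64 mm across, dark red preserve, flat round white lid 68 mm across and 14 mm tall, its top 85 mm above the foot when fully home, up to 95 mm when proud; origin under the foot's centre. It stands loose in a shallow 12 mm collar on the turntable and rides round with it; which jar is at which of the four places varies
- lid_c (a joint): how far the lid of jar c is pushed down, m: 0 stands 10 mm proud, 0.010 fully home; stiff press fit, takes about 8 N, stays where left
- jar_d: jar d of the turntable, 64 mm across, dark red preserve, flat round white lid 68 mm across and 14 mm tall, its top 85 mm above the foot when fully home, up to 95 mm when proud; origin under the foot's centre. It stands loose in a shallow 12 mm collar on the turntable and rides round with it; which jar is at which of the four places varies
- lid_d (a joint): how far the lid of jar d is pushed down, m: 0 stands 10 mm proud, 0.010 fully home; stiff press fit, takes about 8 N, stays where left
- spice_jar: small jar, 48 mm across, 75 mm tall, brass lid, standing on the deck's corner left of the opening; origin under its centre; bystander
- spare_lid: spare brass lid, 50 mm across, 12 mm thick, lying on the deck near the other corner beside the opening; origin under its centre; bystander
- oil_bottle: green bottle, 46 mm across, 150 mm tall, standing on the deck's far corner; origin under its centre; bystander
- jar_left: jar, 66 mm across, 85 mm tall, on the table to one side; origin under its centre; bystander
- jar_right: jar, 66 mm across, 85 mm tall, on the table to the other side; origin under its centre; bystander
- tin: small steel tin with a paper label, 44 mm across, 90 mm tall, standing on the deck's other far corner; origin under its centre; bystander
Things that resemble listed ones, but are neither listed nor needed, are in the scene too. Leave any blue or purple look-alike of the jar_b alone. What is shaped like the jar_a but turquoise is not meant.

How it is judged:
By the outcome, as a careful person would: the job done as asked, in the order asked, and still so for the second after the job is handed in, with the robot touching nothing.
It also fails if it takes over 64 s, if anything falls off the work surface, if the arm or the gripper's body presses on something with over 40 N, if the wrist force passes 120 N, or if a joint passes its speed limit or range.

## Working session

There is one attempt and no reset: what is moved stays moved. The work goes in short steps, Python scripts to look and compute and a tool call to move; the robot and the scene stay as the last step left them, time stands still between calls to the robot, and variables do not carry over. Pictures are saved under pics/ and viewed, at most 10 in all, crops included, and the job is handed in when it is done.

Besides the shell and the picture viewer there is one more tool, called after ">>>" in YAML: its name, and indented under it one key for each argument. drive_tool: Moves the arm, as the interface text tells. Shifts and turns lie within -1 to 1; 1 stands for 0.05 m of shift or 0.12 rad of turn. Its arguments: {"type":"object","properties":{"moves":{"type":"array"},"newtons":{"type":"number"}},"required":["moves"]}

```bash
mkdir -p pics
cat > h.py <<'E'
import numpy as np, cv2
from bench import get_state, imaging, r
def K(c): return np.array([[c['fx'],0,c['cx']],[0,c['fy'],c['cy']],[0,0,1.]])
def plane(c,uv,z):
    p=cv2.undistortPoints(np.array(uv,float).reshape(-1,1,2),K(c),np.array(c['dist'],float)).reshape(-1,2)
    T=np.array(c['world_to_cam']);R=T[:3,:3];o=-R.T@T[:3,3]
    d=np.c_[p,np.ones(len(p))]@R
    return o+d*((z-o[2])/d[:,2])[:,None]
def proj(c,P):
    T=np.array(c['world_to_cam'])
    return cv2.projectPoints(np.array(P,float).reshape(-1,3),cv2.Rodrigues(T[:3,:3])[0],T[:3,3],K(c),np.array(c['dist'],float))[0].reshape(-1,2)
def cloud(c):
    v,u=np.mgrid[0:400,0:640]
    p=cv2.undistortPoints(np.c_[u.ravel(),v.ravel()].astype(float).reshape(-1,1,2),K(c),np.array(c['dist'],float)).reshape(-1,2)
    T=np.array(c['world_to_cam']);z=c['depth'].ravel()[:,None]
    return ((np.c_[p,np.ones(len(p))]*z-T[:3,3])@T[:3,:3]).reshape(400,640,3)
def save(c,n): cv2.imwrite(f'pics/{n}.png',c['image'][:,:,::-1])
E
python3 - <<'E'
from h import *
for n in ('scene','top'):
    c=imaging.capture(n); save(c,n+'1')
    T=np.array(c['world_to_cam']); print(n,c['fx'],-T[:3,:3].T@T[:3,3],T[2,:3])
s=get_state(); print(s['clock'],s['tcp_pos'],s['eef_rot'],s['contact_force'],r.hold_point_z)
E
```

```text
scene 466.8586109695393 [1425.76908503  146.1196939  1489.17360389] [-0.53403841 -0.09690996 -0.83988775]
top 420.3148331020004 [ 430.843408     16.08494128 1462.53280144] [ 0.13339677 -0.02318124 -0.99079157]
0.1 [ 267.69704725 -564.54939115  404.01023028] [-6.67343941e-04  9.75594367e-01  2.19579438e-01 -2.39057380e-04] [-0.36315049 -0.52562135 -0.59042774] 159.20000000000002
```

View pics/scene1.png

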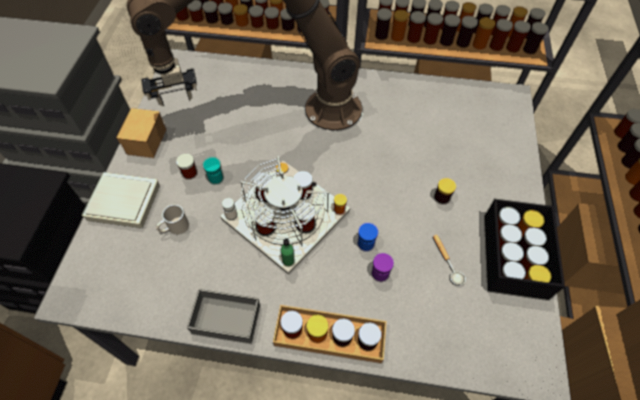

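View pics/top1.png

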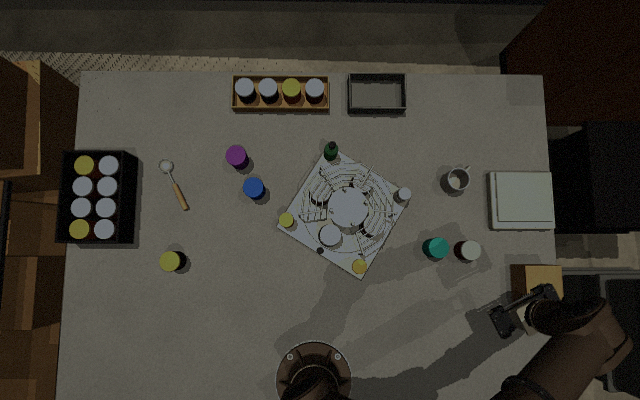

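The top view shows the capper at about (347,208). Its hub disc is at (347,207) and the lid in the opening is at (330,236), facing the robot and slightly left. The spice jar (287,219), spare lid (360,266), bottle (331,151) and tin (404,194) are at the deck's corners. Look-alikes are turquoise (437,248), blue (254,188), purple (237,156), and the crates and tray of lidded jars; none of these is in the turntable.

Run:
```python
from h import *
c=imaging.capture('top')
im=c['image'][140:290,265:425]; im=np.clip(im.astype(float)*1.8,0,255).astype(np.uint8)
cv2.imwrite('pics/topcrop.png',cv2.resize(im,(800,750)[:1]+(600,) if 0 else (640,600),interpolation=cv2.INTER_CUBIC)[:,:,::-1])
P=cloud(c)
# hub: points near z165
m=(abs(P[...,2]-165)<8)&(c['depth']>0)
n,l,st,ce=cv2.connectedComponentsWithStats(cv2.erode(m.astype(np.uint8),np.ones((5,5))))
for i in range(1,n):
    if st[i,4]>30: print('hub',ce[i],st[i,4],plane(c,[ce[i]],165))
g=c['image'].astype(int).sum(2)
for u,v in [(347,207),(330,236),(287,219),(360,266),(331,151),(404,194)]: print((u,v),c['image'][v,u],P[v,u].round(0))
```

```text
hub [348.2815534  207.09570042] 721 [[ 560.6381195  -106.85334656  165.        ]]
(347, 207) [109 117 121] [ 561. -103.  164.]
(330, 236) [115 120 126] [472. -51. 128.]
(287, 219) [113 117  53] [528.  86. 103.]
(360, 266) [113 100  47] [ 375. -157.   36.]
(331, 151) [30 49 29] [744. -55. 141.]
(404, 194) [110 114 118] [ 608. -292.  122.]
```

View pics/topcrop.png

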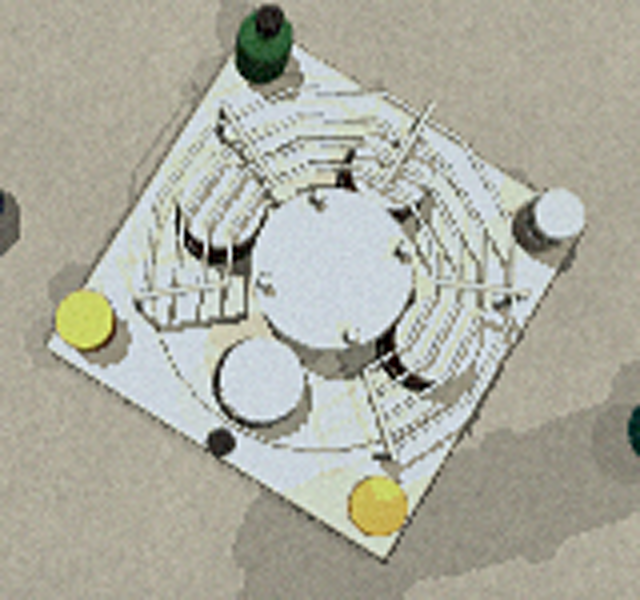

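The crop shows hub pegs at crop pixels (318,200), (403,248), (265,285) and (352,333). The opening's jar is at crop (262,382), and the other three jars sit under the wires.

Run:
```python
from h import *
# circle refine of hub edge & lid from top image
H=np.array([560.6,-106.9])
for nm in ('top','scene'):
    c=imaging.capture(nm); P=cloud(c); d=c['depth']>0
    mh=d&(abs(P[...,2]-165)<6)&(np.hypot(P[...,0]-H[0],P[...,1]-H[1])<70)
    q=P[mh]; print(nm,'hub',q.mean(0).round(1),np.median(q[:,2]))
    mp=d&(P[...,2]>178)&(P[...,2]<205)&(np.hypot(P[...,0]-H[0],P[...,1]-H[1])<75)
    n,l,st,ce=cv2.connectedComponentsWithStats(mp.astype(np.uint8))
    for i in range(1,n): print('peg',ce[i].round(1),st[i,4],P[l==i].mean(0).round(0), plane(c,[ce[i]],195)[0].round(1))
    for k in range(4):
        a=np.radians(147.5+90*k); X=H+100*np.array([np.cos(a),np.sin(a)])
        m=d&(np.hypot(P[...,0]-X[0],P[...,1]-X[1])<30)&(P[...,2]>112)&(P[...,2]<152)&(c['image'].min(2)>80)
        z=P[m][:,2]; print('lid',k,X.round(0),len(z),np.percentile(z,[20,50,80]).round(1) if len(z) else '', P[m].mean(0).round(1))
c=imaging.capture('top')
uv=[(265+u/4,140+v/4) for u,v in [(318,200),(403,248),(265,285),(352,333)]]
pp=plane(c,uv,192); print(pp.round(1), np.degrees(np.arctan2(pp[:,1]-H[1],pp[:,0]-H[0])).round(1),np.hypot(pp[:,1]-H[1],pp[:,0]-H[0]).round(1))
```

```text
top hub [ 562.  -104.5  164. ] 163.97464284737396
peg [344.  188.5] 10 [615. -92. 193.] [614.6 -91.5 195. ]
peg [365.5 201.8] 11 [ 574. -157.  193.] [ 573.9 -156.8  195. ]
peg [330.7 209.7] 10 [550. -51. 194.] [549.6 -50.6 195. ]
peg [352.4 223.3] 10 [ 509. -116.  192.] [ 508.5 -116.   195. ]
lid 0 [476. -53.] 279 [127.7 129.9 132.2] [476.5 -53.1 129.9]
lid 1 [ 507. -191.] 185 [135.7 137.5 139.7] [ 507.  -191.4  137.7]
lid 2 [ 645. -161.] 140 [127.6 130.2 132.6] [ 642.  -158.7  130.1]
lid 3 [614. -23.] 166 [137.4 139.8 141.7] [613.3 -22.6 139.8]
scene hub [ 563.4 -101.5  165.8] 165.80497514594234
peg [282.  174.2] 16 [ 510. -113.  192.] [ 512.2 -112.9  195. ]
peg [298.9 186.3] 15 [550. -47. 191.] [553.1 -46.7 195. ]
peg [266.2 188.1] 15 [ 575. -155.  193.] [ 577.  -154.3  195. ]
peg [283.  200.5] 14 [616. -89. 193.] [617.1 -88.9 195. ]
lid 0 [476. -53.] 150 [129.9 133.  135.1] [474.4 -50.7 132.6]
lid 1 [ 507. -191.] 141 [137.5 139.9 142.4] [ 507.1 -190.3  139.7]
lid 2 [ 645. -161.] 138 [129.5 132.2 135.5] [ 646.6 -159.2  132.3]
lid 3 [614. -23.] 166 [138.9 142.2 144.6] [615.9 -20.6 141.5]
[[ 610.4  -93.2  192. ]
 [ 573.6 -157.9  192. ]
 [ 545.2  -52.4  192. ]
 [ 508.8 -118.1  192. ]] [  15.3  -75.6  105.8 -167.8] [51.7 52.6 56.7 53. ]
```

Places 1 and 3 (angles 237.5° and 57.5°) have the proud lids at about 139–142 mm. The other two, at 130–132 mm, are home. My plan is to push the peg near the opening clockwise one step, press, take two more steps, and press again, all with closed fingers.

```bash
cat >> h.py <<'E'
H=np.array([562.6,-103.]); A=np.radians(147.8)
def plan(rr,tt,ztip,n,psi=-32.2):
    """rows to bring fingertip to radial rr / tangential tt (ccw) of the opening frame, tip height ztip"""
    s=get_state(); w,x,y,z=s['eef_rot']; q=np.array(s['tcp_pos'])
    p=np.degrees(2*np.arctan2(y,x)); p=(p+90)%180-90 if abs(p)>180 else p
    u=np.array([np.cos(A),np.sin(A)]); t=np.array([-u[1],u[0]])
    g=np.r_[H+rr*u+tt*t, ztip+178]; d=(g-q)/n; dp=(psi-p)/n
    now=q[:2]-H
    print('t',s['clock'],'psi',round(p,1),'r,t',(now@u).round(1),(now@t).round(1),'ztip',round(q[2]-178,1),'F',np.round(s['contact_force'],1),'grip',s['gripper_width'])
    print('tilt',np.round([w,z],4))
    for i in range(n):
        a=np.radians(p+dp*i); X=np.array([np.cos(a),np.sin(a)]); Y=np.array([X[1],-X[0]])
        print([round(float(v),2) for v in (d[:2]@X/50,d[:2]@Y/50,-d[2]/50,-np.radians(dp)/.12)])
E
python3 -c "from h import *; plan(48,78,225,15)"
```

```text
t 0.3 psi 25.4 r,t 3.5 547.8 ztip 226.5 F [-0.6 -0.1  0.4] grip 0.9973668541846017
tilt [-0.0002 -0.0001]
[0.5, -0.39, 0.0, 0.56]
[0.47, -0.42, 0.0, 0.56]
[0.44, -0.45, 0.0, 0.56]
[0.41, -0.48, 0.0, 0.56]
[0.38, -0.5, 0.0, 0.56]
[0.34, -0.53, 0.0, 0.56]
[0.31, -0.55, 0.0, 0.56]
[0.27, -0.57, 0.0, 0.56]
[0.23, -0.59, 0.0, 0.56]
[0.19, -0.6, 0.0, 0.56]
[0.15, -0.61, 0.0, 0.56]
[0.11, -0.62, 0.0, 0.56]
[0.07, -0.63, 0.0, 0.56]
[0.02, -0.63, 0.0, 0.56]
[-0.02, -0.63, 0.0, 0.56]
```

>>> drive_tool:
  moves:
    - [[0,0.5,-0.39,0,0.56],[0,0.47,-0.42,0,0.56],[0,0.44,-0.45,0,0.56],[0,0.41,-0.48,0,0.56],[0,0.38,-0.5,0,0.56]]
  newtons: 20

```text
clock: 0.8
tcp_pos: [339.2, -422.8, 404.8]
eef_rot: [0.0, 0.999, 0.052, 0.0]
contact_force: [0.3, -0.1, -0.5]
gripper_width: 0.611
grasp_force: 0.0
```

>>> drive_tool:
  moves:
    - [[0,0.34,-0.53,0,0.56],[0,0.31,-0.55,0,0.56],[0,0.27,-0.57,0,0.56],[0,0.23,-0.59,0,0.56],[0,0.19,-0.6,0,0.56]]

```text
clock: 1.3
tcp_pos: [410.5, -282.1, 404.9]
eef_rot: [0.0, 0.993, -0.116, 0.0]
contact_force: [-0.0, -0.5, 0.3]
gripper_width: 0.181
grasp_force: 0.0
```

>>> drive_tool:
  moves:
    - [[0,0.15,-0.61,0,0.56],[0,0.11,-0.62,0,0.56],[0,0.07,-0.63,0,0.56],[0,0.02,-0.6,0,0.56],[0,0,0,0,0]]

```text
clock: 1.8
tcp_pos: [468.3, -168.1, 404.8]
eef_rot: [-0.001, 0.97, -0.244, 0.0]
contact_force: [-0.1, -0.3, 0.4]
gripper_width: 0.004
grasp_force: 0.0
```

```bash
python3 -c "
from h import *
plan(48,78,174,2)
c=imaging.capture('wrist'); save(c,'wrist1')"
```

```text
t 1.8 psi -28.3 r,t 45.1 105.3 ztip 226.8 F [-0.1 -0.3  0.4] grip 0.0036286591657254536
tilt [-0.0009  0.0003]
[-0.01, -0.27, 0.53, 0.28]
[-0.02, -0.27, 0.53, 0.28]
```

View pics/wrist1.png

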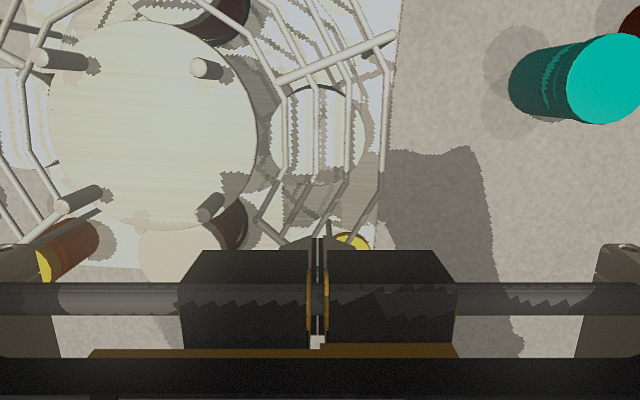

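The wrist view shows the hub disc with pegs at (207,68), (210,207), (66,58) and (85,200), and the closed fingers at (318,300). I'll measure the finger block's real extent from depth before going in between the pegs.

```bash
python3 -c "
from h import *
c=imaging.capture('wrist');P=cloud(c);s=get_state()
p=np.radians(-28.3);X=np.array([np.cos(p),np.sin(p)]);Y=np.array([X[1],-X[0]])
d=P-np.array(s['tcp_pos']); lx=d[...,:2]@X; ly=d[...,:2]@Y; lz=-d[...,2]
for v in (245,255,265,275,290,310,330,345): print(v,[(u,int(lx[v,u]),int(ly[v,u]),int(lz[v,u])) for u in (190,210,260,300,330,400,440)])
m=(np.hypot(P[...,0]-H[0],P[...,1]-H[1])<75)&(P[...,2]>185)&(P[...,2]<203)&(c['depth']>0)
n,l,st,ce=cv2.connectedComponentsWithStats(m.astype(np.uint8))
for i in range(1,n):
  if st[i,4]>20: print(ce[i].round(),P[l==i].mean(0).round(1))
mh=(abs(P[...,2]-165)<5)&(np.hypot(P[...,0]-H[0],P[...,1]-H[1])<70); q=P[mh]; print((q.min(0)+q.max(0))/2, np.median(q[:,2]))
"
```

```text
245 [(190, -38, -100, 276), (210, -38, -84, 275), (260, -76, -60, 360), (300, 9, -9, 168), (330, 10, 3, 167), (400, -96, 94, 405), (440, -96, 140, 405)]
255 [(190, -46, -100, 274), (210, 35, -29, 104), (260, 35, -16, 105), (300, 36, -6, 104), (330, 35, 1, 106), (400, 35, 19, 105), (440, -109, 142, 406)]
265 [(190, -54, -101, 274), (210, 35, -27, 99), (260, 35, -15, 100), (300, 35, -6, 99), (330, 35, 1, 99), (400, 35, 18, 100), (440, 34, 28, 101)]
275 [(190, 35, -31, 95), (210, 35, -26, 94), (260, 35, -14, 94), (300, 35, -5, 95), (330, 35, 0, 94), (400, 35, 17, 95), (440, 35, 25, 94)]
290 [(190, 35, -28, 88), (210, 34, -25, 90), (260, 34, -14, 89), (300, 34, -5, 90), (330, 34, 0, 90), (400, 34, 16, 90), (440, 34, 24, 90)]
310 [(190, 30, -29, 88), (210, 29, -25, 89), (260, 29, -14, 90), (300, 29, -5, 90), (330, 29, 0, 89), (400, 30, 16, 89), (440, 29, 25, 89)]
330 [(190, 25, -30, 89), (210, 24, -26, 90), (260, 24, -14, 89), (300, 24, -5, 89), (330, 24, 0, 89), (400, 25, 16, 89), (440, 25, 25, 89)]
345 [(190, 20, -30, 90), (210, 20, -26, 89), (260, 20, -14, 90), (300, 20, -5, 89), (330, 21, 0, 88), (400, 21, 16, 88), (440, 20, 25, 89)]
[41. 58.] [613.4 -92.3 192.7]
[196.  68.] [ 572.5 -157.8  193.9]
[ 62. 205.] [548.2 -51.7 192.6]
[200. 213.] [ 507.7 -117.4  193.3]
[ 560.83248979 -103.48251143  165.00589988] 163.48574010649756
```

```bash
sed -i 's/^H=.*; A/H=np.array([561.5,-104.]); A/' h.py; python3 -c "
from h import *
plan(48,80,174,3)"
```

```text
t 1.9 psi -28.4 r,t 44.1 107.9 ztip 226.7 F [ 0.1 -0.6  0.4] grip 0.0025540246869237373
tilt [ 0.0001 -0.    ]
[-0.01, -0.19, 0.35, 0.18]
[-0.02, -0.19, 0.35, 0.18]
[-0.02, -0.19, 0.35, 0.18]
```

>>> drive_tool:
  moves:
    - [[0,-0.02,-0.19,0.35,0.18],[0,-0.02,-0.19,0.35,0.18],[0,-0.02,-0.19,0.35,0.18],[0,0,0,0,0]]

```text
clock: 2.3
tcp_pos: [477.3, -146.1, 350.4]
eef_rot: [0.0, 0.961, -0.278, -0.002]
contact_force: [0.0, -0.0, -0.1]
gripper_width: 0.004
grasp_force: 0.0
```

```bash
python3 -c "
from h import *
plan(48,5,174,5)"
```

```text
t 2.3 psi -32.2 r,t 48.8 80.5 ztip 172.4 F [ 0.  -0.  -0.1] grip 0.0036941717357713137
tilt [ 0.0002 -0.0018]
[0.0, -0.3, -0.01, -0.0]
[0.0, -0.3, -0.01, -0.0]
[0.0, -0.3, -0.01, -0.0]
[0.0, -0.3, -0.01, -0.0]
[0.0, -0.3, -0.01, -0.0]
```

>>> drive_tool:
  moves:
    - [[0,0,-0.2,-0.02,0],[0,0,-0.2,0,0],[0,0,-0.2,0,0],[0,0,-0.2,0,0],[0,0,-0.2,0,0]]

```text
clock: 2.8
tcp_pos: [500.7, -105.8, 352.3]
eef_rot: [0.003, 0.96, -0.279, -0.005]
contact_force: [-17.6, -6.8, 3.0]
gripper_width: 0.003
grasp_force: 7.8
```

>>> drive_tool:
  moves:
    - [[0,0,-0.2,0,0],[0,0,-0.2,0,0],[0,0,-0.1,0,0],[0,0,0,0,0],[0,0,0,0,0]]

```text
clock: 3.3
tcp_pos: [518.5, -82.6, 353.8]
eef_rot: [-0.0, 0.961, -0.278, 0.001]
contact_force: [-0.3, 0.1, -0.1]
gripper_width: 0.005
grasp_force: 0.0
```

```bash
cat >> h.py <<'E'
def table(nm='scene',S=(0,0)):
    c=imaging.capture(nm); P=cloud(c); d=c['depth']>0; h=H
    mp=d&(P[...,2]>180)&(P[...,2]<203)&(np.hypot(P[...,0]-h[0],P[...,1]-h[1])<75)
    n,l,st,ce=cv2.connectedComponentsWithStats(mp.astype(np.uint8))
    for i in range(1,n):
        e=P[l==i].mean(0); print('peg',st[i,4],e.round(0),'ang-opening',np.degrees(np.arctan2(e[1]-h[1],e[0]-h[0])-A).round(1)%360)
    for k in range(4):
        a=A+np.pi/2*k; X=h+100*np.array([np.cos(a),np.sin(a)])
        m=d&(np.hypot(P[...,0]-X[0],P[...,1]-X[1])<30)&(P[...,2]>112)&(P[...,2]<152)&(c['image'].min(2)>80)
        z=P[m][:,2]; print('lid',k,len(z),np.percentile(z,[20,50,80]).round(1) if len(z) else '')
    return c
E
python3 -c "
from h import *
plan(100,0,174,5); table('scene'); c=table('top'); save(c,'top3')"
```

```text
t 3.3 psi -32.2 r,t 47.8 4.8 ztip 175.8 F [-0.3  0.1 -0.1] grip 0.00472258765182976
tilt [-0.0001  0.0007]
[-0.21, -0.02, 0.01, -0.0]
[-0.21, -0.02, 0.01, -0.0]
[-0.21, -0.02, 0.01, -0.0]
[-0.21, -0.02, 0.01, -0.0]
[-0.21, -0.02, 0.01, -0.0]
peg 13 [ 511. -120.  191.] ang-opening 50.10000000000002
peg 19 [529. -83. 192.] ang-opening 359.3
peg 1 [518. -63. 197.] ang-opening 348.8
peg 12 [546. -49. 192.] ang-opening 317.4
peg 15 [ 580. -154.  192.] ang-opening 142.8
peg 15 [615. -83. 194.] ang-opening 234.0
lid 0 2 [136.3 136.5 136.8]
lid 1 117 [130.1 132.6 135.1]
lid 2 124 [139.5 142.2 144.2]
lid 3 154 [129.4 132.5 135.2]
peg 1 [619. -88. 195.] ang-opening 227.3
lid 0 141 [134.7 136.8 138.9]
lid 1 9 [129.  131.2 134.5]
lid 2 109 [137.5 140.1 142.3]
lid 3 98 [127.5 129.9 132.8]
```

>>> drive_tool:
  moves:
    - [[0,-0.25,-0.02,0,0],[0,-0.25,-0.02,0,0],[0,-0.25,-0.02,0,0],[0,-0.25,-0.02,0,0],[0,-0.05,-0.02,0,0]]

```text
clock: 3.9
tcp_pos: [474.9, -49.2, 353.3]
eef_rot: [-0.0, 0.961, -0.277, -0.0]
contact_force: [0.4, 0.0, -0.4]
gripper_width: 0.003
grasp_force: 0.0
```

```bash
python3 -c "
from h import *
plan(100,0,150,5); table('scene')"
```

```text
t 3.9 psi -32.2 r,t 102.5 -0.2 ztip 175.3 F [ 0.4  0.  -0.4] grip 0.003019970669344736
tilt [-0.     -0.0003]
[0.01, 0.0, 0.1, 0.0]
[0.01, 0.0, 0.1, 0.0]
[0.01, 0.0, 0.1, 0.0]
[0.01, 0.0, 0.1, 0.0]
[0.01, 0.0, 0.1, 0.0]
peg 14 [ 508. -114.  191.] ang-opening 42.5
peg 11 [551. -47. 191.] ang-opening 313.1
peg 14 [ 574. -156.  192.] ang-opening 136.3
peg 15 [616. -89. 193.] ang-opening 227.1
lid 0 159 [138.1 140.1 142.9]
lid 1 136 [129.9 132.7 135.1]
lid 2 162 [139.2 141.9 144.4]
lid 3 173 [129.4 132.5 134.7]
```

The turntable has settled in its detent with the proud lid (140 mm) in the opening. Next I press it.

>>> drive_tool:
  moves:
    - [[0,0,0,0.12,0],[0,0,0,0.12,0],[0,0,0,0.12,0],[0,0,0,0.12,0],[0,0,0,0.1,0]]

```text
clock: 4.45
tcp_pos: [476.4, -50.5, 323.4]
eef_rot: [0.0, 0.961, -0.278, -0.0]
contact_force: [-1.0, 0.5, -0.2]
gripper_width: 0.006
grasp_force: 0.0
```

>>> drive_tool:
  moves:
    - [[0,0,0,0.06,0],[0,0,0,0.06,0],[0,0,0,0.06,0],[0,0,0,0.06,0],[0,0,0,0,0]]

```text
clock: 4.95
tcp_pos: [476.5, -50.3, 312.3]
eef_rot: [-0.0, 0.961, -0.278, 0.0]
contact_force: [0.3, 0.0, 0.3]
gripper_width: 0.005
grasp_force: 0.0
```

>>> drive_tool:
  moves:
    - [[0,0,0,0.04,0],[0,0,0,0.04,0],[0,0,0,0,0]]

```text
clock: 5.25
tcp_pos: [476.7, -49.9, 309.1]
eef_rot: [-0.0, 0.961, -0.278, 0.001]
contact_force: [-3.0, 1.3, 11.9]
gripper_width: 0.004
grasp_force: 6.1
```

```bash
python3 -c "
from h import *
plan(100,0,150,5); c=table('scene'); im=c['image'][150:260,210:360]; cv2.imwrite('pics/sc5.png',cv2.resize(im,(800,586),interpolation=cv2.INTER_CUBIC)[:,:,::-1])"
```

```text
t 5.25 psi -32.2 r,t 100.5 -0.6 ztip 131.1 F [-3.   1.3 11.9] grip 0.0035232167016208595
tilt [-0.0004  0.0006]
[0.0, 0.0, -0.08, -0.0]
[0.0, 0.0, -0.08, -0.0]
[0.0, 0.0, -0.08, -0.0]
[0.0, 0.0, -0.08, -0.0]
[0.0, 0.0, -0.08, -0.0]
peg 1 [493. -81. 200.] ang-opening 13.8
peg 15 [ 509. -114.  190.] ang-opening 42.5
peg 1 [510. -58. 198.] ang-opening 350.3
peg 14 [551. -47. 193.] ang-opening 312.4
peg 13 [ 574. -155.  193.] ang-opening 136.3
peg 15 [616. -89. 192.] ang-opening 227.3
lid 0 68 [129.9 132.  135.2]
lid 1 138 [129.  132.6 135.6]
lid 2 159 [139.  142.1 144.7]
lid 3 166 [129.8 132.1 134.7]
```

View pics/sc5.png

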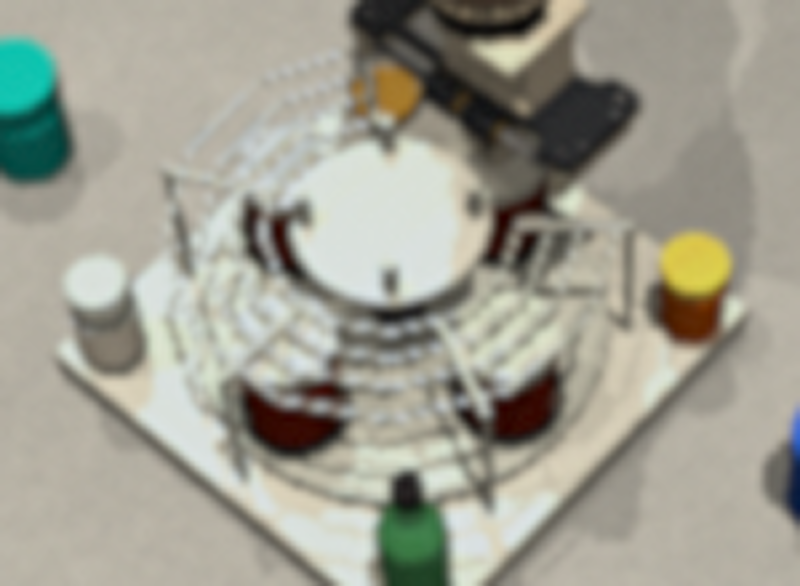

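The picture shows the gripper at crop (490,110) over the opening's jar, with the bystanders undisturbed. The lid now reads 132 mm, about level with the home lids. I'll press a little harder to be sure.

>>> drive_tool:
  moves:
    - [[0,0,0,0.03,0],[0,0,0,0.02,0],[0,0,0,0,0]]

```text
clock: 5.6
tcp_pos: [477.3, -49.1, 308.8]
eef_rot: [-0.001, 0.961, -0.277, 0.002]
contact_force: [-10.2, 5.4, 38.0]
gripper_width: 0.009
grasp_force: 19.3
```

>>> drive_tool:
  moves:
    - [[0,0,0,-0.1,0],[0,0,0,-0.2,0],[0,0,0,-0.3,0],[0,0,0,-0.3,0],[0,0,0,0,0]]

```text
clock: 6.1
tcp_pos: [477.0, -50.5, 352.5]
eef_rot: [-0.0, 0.961, -0.278, 0.002]
contact_force: [1.0, -0.5, -0.5]
gripper_width: 0.006
grasp_force: 0.0
```

```bash
python3 -c "
from h import *
plan(100,80,174,4); table('scene')"
```

```text
t 6.1 psi -32.3 r,t 100.0 -0.3 ztip 174.5 F [ 1.  -0.5 -0.5] grip 0.006251759698852599
tilt [-0.0004  0.0016]
[0.0, 0.4, 0.0, -0.0]
[0.0, 0.4, 0.0, -0.0]
[0.0, 0.4, 0.0, -0.0]
[0.0, 0.4, 0.0, -0.0]
peg 13 [ 508. -114.  191.] ang-opening 42.39999999999998
peg 14 [551. -47. 194.] ang-opening 312.3
peg 14 [ 574. -156.  191.] ang-opening 136.0
peg 11 [617. -89. 191.] ang-opening 227.2
lid 0 154 [130.  132.5 134.9]
lid 1 136 [128.9 131.9 135.1]
lid 2 159 [138.3 142.  144.8]
lid 3 172 [130.1 133.  135.4]
```

>>> drive_tool:
  moves:
    - [[0,0,0.4,0,0],[0,0,0.4,0,0],[0,0,0.4,0,0],[0,0,0.4,0,0],[0,0.3,0,0,0]]

```text
clock: 6.65
tcp_pos: [443.7, -127.7, 349.7]
eef_rot: [0.001, 0.96, -0.279, -0.002]
contact_force: [0.7, 0.2, -0.5]
gripper_width: 0.003
grasp_force: 0.0
```

>>> drive_tool:
  moves:
    - [[0,0.4,0,0,0],[0,0.34,0,0,0],[0,0,-0.2,0,0],[0,0,-0.2,0,0],[0,0,-0.2,0,0]]

```text
clock: 7.15
tcp_pos: [490.1, -121.7, 349.2]
eef_rot: [0.003, 0.96, -0.279, -0.005]
contact_force: [-24.7, -12.1, 13.7]
gripper_width: 0.003
grasp_force: 12.2
```

>>> drive_tool:
  moves:
    - [[0,0,-0.2,0,0],[0,0,-0.2,0,0],[0,0,-0.2,0,0],[0,0,-0.2,0,0],[0,0,-0.1,0,0]]

```text
clock: 7.65
tcp_pos: [517.3, -80.5, 350.2]
eef_rot: [-0.0, 0.961, -0.277, -0.001]
contact_force: [0.9, -0.2, -0.2]
gripper_width: 0.006
grasp_force: 0.0
```

>>> drive_tool:
  moves:
    - [[0,0,0,0,0],[0,0,0,0,0],[0,-0.25,0,0,0],[0,-0.4,0,0,0],[0,-0.4,0,0,0]]

```text
clock: 8.15
tcp_pos: [472.0, -54.0, 350.6]
eef_rot: [0.0, 0.961, -0.278, -0.0]
contact_force: [0.2, -0.4, -0.5]
gripper_width: 0.009
grasp_force: 0.0
```

```bash
python3 -c "
from h import *
plan(100,80,174,4); table('scene')"
```

```text
t 8.15 psi -32.3 r,t 102.4 5.4 ztip 172.6 F [ 0.2 -0.4 -0.5] grip 0.008834619081552213
tilt [ 0.     -0.0001]
[0.01, 0.37, -0.01, -0.0]
[0.01, 0.37, -0.01, -0.0]
[0.01, 0.37, -0.01, -0.0]
[0.01, 0.37, -0.01, -0.0]
peg 13 [ 509. -114.  192.] ang-opening 42.60000000000002
peg 14 [550. -47. 192.] ang-opening 313.5
peg 14 [ 575. -155.  193.] ang-opening 137.0
peg 13 [616. -89. 194.] ang-opening 227.3
lid 0 162 [129.8 132.3 135. ]
lid 1 158 [138.7 141.7 145. ]
lid 2 156 [129.  132.2 135. ]
lid 3 172 [129.5 132.3 134.3]
```

>>> drive_tool:
  moves:
    - [[0,0,0.37,-0.02,0],[0,0,0.37,-0.02,0],[0,0,0.37,-0.02,0],[0,0,0.4,0,0],[0,0.3,0,0,0]]

```text
clock: 8.7
tcp_pos: [442.7, -127.6, 353.7]
eef_rot: [0.0, 0.96, -0.279, -0.001]
contact_force: [1.4, 0.0, 0.0]
gripper_width: 0.007
grasp_force: 0.0
```

>>> drive_tool:
  moves:
    - [[0,0.4,0,0,0],[0,0.38,0,0,0],[0,0,-0.2,0,0],[0,0,-0.2,0,0],[0,0,-0.2,0,0]]

```text
clock: 9.2
tcp_pos: [490.9, -123.0, 352.9]
eef_rot: [0.003, 0.96, -0.279, -0.004]
contact_force: [-26.8, -14.2, 14.7]
gripper_width: 0.004
grasp_force: 12.6
```

>>> drive_tool:
  moves:
    - [[0,0,-0.2,0,0],[0,0,-0.2,0,0],[0,0,-0.2,0,0],[0,0,-0.2,0,0],[0,0,-0.1,0,0]]

```text
clock: 9.7
tcp_pos: [518.1, -81.8, 353.5]
eef_rot: [-0.0, 0.961, -0.277, -0.001]
contact_force: [0.9, 0.3, 0.9]
gripper_width: 0.004
grasp_force: 0.0
```

>>> drive_tool:
  moves:
    - [[0,0,0,0,0],[0,0,0,0,0],[0,-0.25,-0.04,0,0],[0,-0.4,-0.04,0,0],[0,-0.4,-0.04,0,0]]

```text
clock: 10.2
tcp_pos: [476.3, -49.9, 353.7]
eef_rot: [-0.0, 0.961, -0.278, -0.0]
contact_force: [0.2, 0.3, -0.2]
gripper_width: 0.005
grasp_force: 0.0
```

```bash
python3 -c "
from h import *
plan(100,0,136,5); table('scene')"
```

```text
t 10.2 psi -32.3 r,t 100.9 -0.4 ztip 175.7 F [ 0.2  0.3 -0.2] grip 0.0051371122079659
tilt [-0.     -0.0001]
[0.0, 0.0, 0.16, -0.0]
[0.0, 0.0, 0.16, -0.0]
[0.0, 0.0, 0.16, -0.0]
[0.0, 0.0, 0.16, -0.0]
[0.0, 0.0, 0.16, -0.0]
peg 13 [ 510. -114.  192.] ang-opening 42.89999999999998
peg 14 [552. -47. 192.] ang-opening 312.1
peg 15 [ 574. -156.  191.] ang-opening 136.0
peg 13 [616. -89. 194.] ang-opening 227.4
lid 0 151 [140.1 143.1 144.9]
lid 1 128 [130.  132.2 135.3]
lid 2 149 [129.6 132.1 135. ]
lid 3 173 [129.3 131.8 134.6]
```

The second proud lid (143 mm) is in the opening with the turntable settled. Next I press it.

>>> drive_tool:
  moves:
    - [[0,0,0,0.12,0],[0,0,0,0.12,0],[0,0,0,0.12,0],[0,0,0,0.12,0],[0,0,0,0.1,0]]

```text
clock: 10.75
tcp_pos: [477.6, -50.8, 323.9]
eef_rot: [0.0, 0.961, -0.278, -0.0]
contact_force: [-0.9, 0.0, 0.7]
gripper_width: 0.004
grasp_force: 0.0
```

>>> drive_tool:
  moves:
    - [[0,0,0,0.07,0],[0,0,0,0.07,0],[0,0,0,0.07,0],[0,0,0,0.05,0],[0,0,0,0,0]]

```text
clock: 11.25
tcp_pos: [477.6, -50.4, 311.7]
eef_rot: [-0.0, 0.961, -0.278, 0.0]
contact_force: [-0.9, 0.1, -0.1]
gripper_width: 0.006
grasp_force: 0.0
```

>>> drive_tool:
  moves:
    - [[0,0,0,0.04,0],[0,0,0,0.02,0],[0,0,0,0,0]]

```text
clock: 11.55
tcp_pos: [477.7, -50.3, 309.2]
eef_rot: [-0.0, 0.961, -0.278, 0.0]
contact_force: [-2.0, 1.4, 7.9]
gripper_width: 0.004
grasp_force: 3.9
```

>>> drive_tool:
  moves:
    - [[0,0,0,0.04,0],[0,0,0,0.02,0],[0,0,0,0,0]]

```text
clock: 11.85
tcp_pos: [478.5, -49.2, 308.8]
eef_rot: [-0.001, 0.961, -0.277, 0.002]
contact_force: [-9.8, 6.2, 38.7]
gripper_width: 0.004
grasp_force: 19.6
```

>>> drive_tool:
  moves:
    - [[0,0,0,-0.1,0],[0,0,0,-0.2,0],[0,0,0,-0.4,0],[0,0,0,-0.6,0],[0,0,0,-0.8,0]]

```text
clock: 12.35
tcp_pos: [476.9, -50.6, 410.8]
eef_rot: [0.0, 0.961, -0.278, -0.002]
contact_force: [1.3, 0.1, -0.7]
gripper_width: 0.004
grasp_force: 0.0
```

>>> drive_tool:
  moves:
    - [[0,0,0,-0.5,0],[0,-0.6,0,0,0],[0,-0.6,0,0,0],[0,-0.4,0,0,0],[0,0,0,0,0]]

```text
clock: 12.85
tcp_pos: [408.0, -6.7, 436.0]
eef_rot: [0.0, 0.961, -0.277, -0.0]
contact_force: [0.7, -0.3, 0.7]
gripper_width: 0.004
grasp_force: 0.0
```

```bash
python3 -c "
from h import *
plan(100,0,136,1); table('scene'); c=table('top'); im=np.clip(c['image'][130:290,240:480]*1.8,0,255).astype(np.uint8); cv2.imwrite('pics/top9.png',cv2.resize(im,(800,533),interpolation=cv2.INTER_CUBIC)[:,:,::-1])"
```

```text
t 12.85 psi -32.1 r,t 181.7 -0.5 ztip 258.0 F [ 0.7 -0.3  0.7] grip 0.0035171385696380494
tilt [ 0.     -0.0002]
[1.63, 0.01, 2.44, 0.01]
peg 12 [ 509. -113.  193.] ang-opening 42.30000000000001
peg 12 [551. -47. 194.] ang-opening 312.5
peg 14 [ 574. -156.  192.] ang-opening 136.0
peg 12 [616. -90. 192.] ang-opening 226.7
lid 0 163 [130.4 132.4 134.9]
lid 1 135 [130.4 132.8 136.2]
lid 2 151 [129.8 132.4 134.9]
lid 3 169 [129.8 132.3 134.8]
peg 11 [615. -93. 192.] ang-opening 224.0
peg 11 [ 573. -157.  194.] ang-opening 133.9
peg 8 [551. -51. 196.] ang-opening 313.1
peg 9 [ 508. -115.  196.] ang-opening 43.89999999999998
lid 0 136 [127.4 129.6 131.9]
lid 1 174 [127.8 129.9 131.9]
lid 2 144 [127.9 130.  132.5]
lid 3 175 [127.6 129.8 131.9]
```

View pics/top9.png

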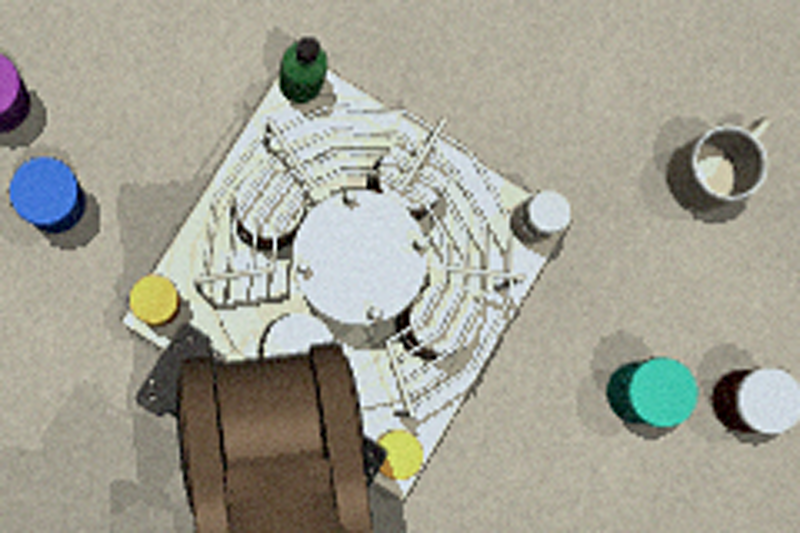

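All four lids are level in both views: about 132 mm from the scene camera and 130 mm from the top camera. The turntable is in its detent, and the spice jar (154,299), spare lid (400,455), bottle (304,70) and tin (545,215) are standing where they were. I'm handing the job in.

```bash
python3 -c "
from h import *
print(r.finish_job())"
```

```text
the job is handed in; nothing more can be done
None
```

Both proud lids are pressed fully home and the job is handed in at about 13 s: all four lids read level, the turntable rests in its detent with a jar in the opening, and the camera views show nothing around it moved.

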